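# Pack the specimen vials and close the keeper

## Task

Pack the three stoppered vials from the tray upright into the round canister with the four already there, so that all seven stand on its floor as one in the middle and six around it; lower each one until it stands, do not let it fall, and do not knock any vial over. Then swing the keeper arm back over the vials until it is against its stop, and let go. Leave the dishes, tip box and bottle where they are.

Things in the scene. Friction and masses are not known exactly. Their poses are not given: they have to be found in the camera images.
- carrier: fixed: grey plate 150 x 230 x 8 mm with a round open aluminium canister (inside 124 mm, outside 132 mm diameter, rim 65 mm above the table) that just takes seven vials; standing ones can be nudged aside by one going in. Origin at table level under the canister's centre, z up. A steel post, 18 mm diameter, stands 85 mm along +y from the centre; with the keeper's hub it is 160 mm high
- jar_floor (a point): centre of the canister's flat cork floor, 17 mm above the table, on which the vials stand (seated stems end 143 mm above the table); axes as the carrier's
- keeper (a joint): level steel arm, 14 x 130 mm, with a 56 mm disc, swinging about the post (rad). 0 = closed at its stop: arm along the carrier's -y, disc over the canister's centre. Grows counter-clockwise seen from above as it opens, to 1.9; starts at 1.4 to 1.75. Friction 0.04 N m, stays where left. Underside 150 mm above the table (7 mm over seated stems), top 157 mm
- keeper_pivot (a point): point on the keeper's vertical hinge axis at the post's top, 150 mm above the table; axes as the carrier's
- keeper_knob (a point): middle of the upright black knob (16 mm diameter, 18 mm tall, from 157 to 175 mm above the table) at the free end of the keeper, 130 mm from the hinge axis
- tray: fixed shallow white tray, 230 (x) x 170 (y) x 24 mm high with 5 mm walls and floor; origin under its centre at the table surface; three vials stand in it
- vial_a: stoppered glass vial, round, 90 to 156 g: body 38 mm diameter with rounded foot and sloping shoulder from 0 to 86 mm above its origin, then a grey stopper stem, 14 mm diameter, from 89 to 126 mm, to be gripped from above. Origin: centre of its underside; z up its axis. Starts standing upright in the canister in the outer ring.
- vial_b: stoppered glass vial, round, 90 to 156 g: body 38 mm diameter with rounded foot and sloping shoulder from 0 to 86 mm above its origin, then a grey stopper stem, 14 mm diameter, from 89 to 126 mm, to be gripped from above. Origin: centre of its underside; z up its axis. Starts standing upright in the canister in the outer ring.
- vial_c: stoppered glass vial, round, 90 to 156 g: body 38 mm diameter with rounded foot and sloping shoulder from 0 to 86 mm above its origin, then a grey stopper stem, 14 mm diameter, from 89 to 126 mm, to be gripped from above. Origin: centre of its underside; z up its axis. Starts standing upright in the canister in the outer ring.
- vial_d: stoppered glass vial, round, 90 to 156 g: body 38 mm diameter with rounded foot and sloping shoulder from 0 to 86 mm above its origin, then a grey stopper stem, 14 mm diameter, from 89 to 126 mm, to be gripped from above. Origin: centre of its underside; z up its axis. Starts standing upright in the canister in the outer ring.
- vial_e: stoppered glass vial, round, 90 to 156 g: body 38 mm diameter with rounded foot and sloping shoulder from 0 to 86 mm above its origin, then a grey stopper stem, 14 mm diameter, from 89 to 126 mm, to be gripped from above. Origin: centre of its underside; z up its axis. Starts standing upright in the tray.
- vial_f: stoppered glass vial, round, 90 to 156 g: body 38 mm diameter with rounded foot and sloping shoulder from 0 to 86 mm above its origin, then a grey stopper stem, 14 mm diameter, from 89 to 126 mm, to be gripped from above. Origin: centre of its underside; z up its axis. Starts standing upright in the tray.
- vial_g: stoppered glass vial, round, 90 to 156 g: body 38 mm diameter with rounded foot and sloping shoulder from 0 to 86 mm above its origin, then a grey stopper stem, 14 mm diameter, from 89 to 126 mm, to be gripped from above. Origin: centre of its underside; z up its axis. Starts standing upright in the tray.
- dishes: bystander: two clear round petri dishes stacked, 94 mm diameter, 30 mm high, origin at the underside's centre
- tip_box: bystander: white and yellow box of pipette tips, 75 x 110 x 57 mm, origin at the underside's centre
- reagent: bystander: amber bottle, 66 mm diameter, 150 mm high, origin at the underside's centre
Things that resemble listed ones, but are neither listed nor needed, are in the scene too. What is shaped like the vial_g but purple is not meant.

How it is judged:
By the outcome, as a careful person would: the job done as asked, in the order asked, and still so for the second after the job is handed in, with the robot touching nothing.
It also fails if it takes over 72 s, if anything falls off the work surface, if the arm or the gripper's body presses on something with over 40 N, if the wrist force passes 120 N, or if a joint passes its speed limit or range.

## Robot

A 6-joint arm with a two-finger parallel gripper is mounted at the origin on the work surface. World frame = base frame: x ahead of the robot, y to its left, z up, the work surface at z = 0. Lengths are in mm, angles in rad, forces in N, time in s.
With the tool pointing down it reaches from about 350 to 775 mm from the base axis. Payload 7.3 kg.
Tool frame: the origin (TCP) lies between the finger pads; the fingertips stand 14 mm ahead of it and the grasp point (between the pads) lies 5 mm behind it; z points along the fingers, y is the line along which they close (so a half turn about z gives the same grasp; the last joint's range is limited). The gripper opens to 92 mm and grips with 3 to 60 N. Pads are 19 mm wide; open, the fingers measure 130 mm over their backs; the gripper's body (75 mm by 190 mm) begins 47 mm behind the grasp point.
Start: joints at [-1.432, 0.342, 1.524, -0, 1.275, -0.146], TCP at [147.529, -503.864, 240.741] pointing down, gripper open.
Joint ranges: [-2.53, 2.53], [-0.77, 2.02], [0.04, 2.7], [-1, 4.14], [0.28, 2.66], [-3.11, 3.11]. Speed limits (rad/s): [2.57, 2.57, 3.14, 3.14, 3.14, 3.14].

## Interface

Orientations are given as [roll, pitch, yaw] about the fixed x, y, z axes, in that order (R = Rz(yaw) Ry(pitch) Rx(roll)).
In Python, from plant import get_obs, cams, close_job gives the robot as it stands. The module is installed in compiled form; this text tells all that it offers.
- The arm moves only by the shell command python3 -m creep 'ROWS'. ROWS is JSON, a list of rows, each an object of numbers: "hand": the opening, from 0 (shut) to 1 (fully open); "tx", "ty", "tz": the shift along the tool's x, y, z in m; "spin": the turn about the tool's z in degrees. In form: [{"hand": .., "tx": .., "ty": .., "tz": .., "spin": ..}, ...]. A call has 1 to 5 rows; each row shifts and turns the commanded pose from where the row before left it, along the tool's axes as they then stand; what a row does not reach is not made up. A row lasts 1/8 s, in which the tool goes at most 62.5 mm and 10.7 degrees, less where a joint would pass 70% of its speed; a pose out of reach is approached as far as the arm can. A call is refused whole if a number of a shift passes 0.0625 or a number of a turn 10.7, either way. A call with a gripper value outside its range is refused whole. The fingers move at their own pace and stop on an object; the grip force is fixed at half the most. Time passes only in rows, so rows that do not move let the fingers close. It gives the time, the measured TCP pose, the force, the opening and the grip force at its end, in the units of the state.
- get_obs(): the state, without advancing time (a new reading comes with each control period).
- cams.capture(name): name is "scene" or "top" or "wrist"; returns a dict with "color" (384x512x3 uint8, red, green, blue), "K" (3x3 intrinsics, pixels), "R" (3x3) and "t" (3): a world point X has camera coordinates R X + t. Camera axes: x right, y down, z forward; pixel columns grow to the right and rows downward; lengths in mm; the calibration is good to about 2 mm. A picture is of the moment at which its call begins. There is no depth.
- close_job(): hands the job in; it is judged then, once.
The state is a dict: "time": time; "joint_positions": joint angles; "dq": joint speeds; "tau": joint torques, N m; "tool_pos": TCP position; "tcp_rot": TCP orientation; "contact_force": force on the tool from outside, world axes, zero at the start; "moment": the same for the moment, N m; "grip_width": finger opening in mm; "finger_force": force on a finger pad.
Only numpy, scipy, OpenCV 4.12 (cv2) and the standard library are available. Lean on these libraries where they do the work, as an engineer would, in place of code of your own. Each camera call takes 0.05 s, during which the arm holds its last target. There are 200 camera calls.

## Working session

There is one attempt and no reset: what is moved stays moved. The work goes in short steps, Python scripts to look and compute and a shell command to move; the robot and the scene stay as the last step left them, time stands still between calls to the robot, and variables do not carry over. Pictures are saved under pics/ and viewed, at most 10 in all, crops included, and the job is handed in when it is done.

```bash
mkdir -p pics; cat > h.py <<'E'
import numpy as np, cv2
from plant import get_obs, cams
def cap(n,save=None):
    c=cams.capture(n)
    if save: cv2.imwrite('pics/'+save,c['color'][:,:,::-1])
    return c
def ray(c,u,v,z):
    K,R,t=map(np.array,(c['K'],c['R'],c['t']))
    o=-R.T@t; d=R.T@np.linalg.solve(K,[u,v,1.]); return o+d*(z-o[2])/d[2]
def proj(c,X):
    p=np.array(c['K'])@(np.array(c['R'])@np.array(X,float)+np.array(c['t'])); return p[:2]/p[2]
E
python3 - <<'E'
from h import *
import pickle
T=cap('top','top1.png');S=cap('scene','scene1.png')
pickle.dump((T,S),open('c1.pkl','wb'))
for c in(T,S):
    print(-np.array(c['R']).T@c['t'],np.array(c['R']).round(3).tolist(),np.array(c['K'])[0,0])
o=get_obs();print(o['time'],o['tool_pos'],o['tcp_rot'],o['grip_width'])
E
```

```text
[ 537.94386578  -10.25761503 1363.59952309] [[-0.006, -1.0, -0.013], [-0.998, 0.007, -0.069], [0.069, 0.013, -0.998]] 467.64922429216165
[ 906.32993721 -523.48531127  947.06456556] [[0.864, 0.503, 0.016], [0.413, -0.691, -0.593], [-0.287, 0.519, -0.805]] 391.85828107720306
0.1 [ 147.46217091 -503.51008571  240.14715736] [-3.14027289e+00 -1.86786332e-04  2.84754534e-01] 91.69278751149598
```

View pics/top1.png

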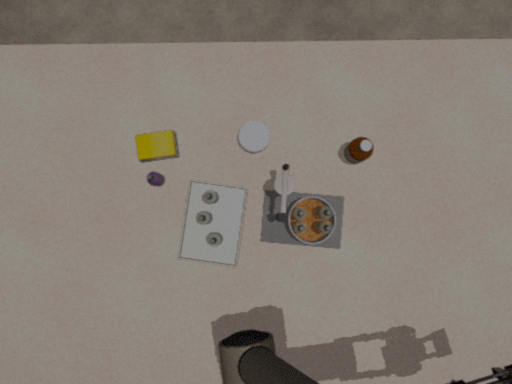

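View pics/scene1.png

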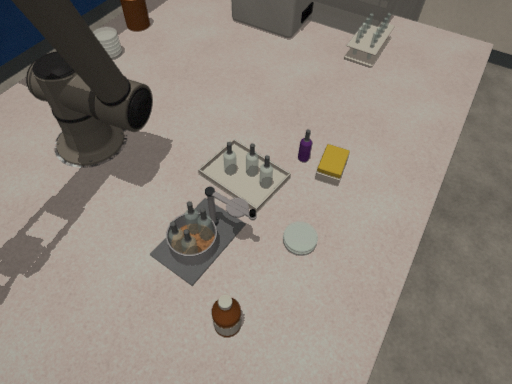

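Top view: the canister is at (311,220), the post at about (285,217), and the keeper points up to its knob at (285,167). The tray vials have their stems at about (209,196), (203,217) and (214,239). The look-alikes are the purple vial at (155,179) and the rack vials at the back of the scene view (370,30). I choose the three grey-stoppered clear ones in the white tray and will check them in a crop.

```bash
python3 - <<'E'
from h import *
import pickle
T,S=pickle.load(open('c1.pkl','rb'))
im=T['color'][:,:,::-1]
cr=cv2.resize(im[150:275,175:350],None,fx=4.5,fy=4.5,interpolation=cv2.INTER_CUBIC)
cv2.imwrite('pics/crop1.png',cr)
for n,u,v,z in [('can',311,220,65),('knob',285,167,175),('e',209,196,131),('f',203,217,131),('g',214,239,131)]:
    print(n,ray(T,u,v,z).round(1))
E
```

```text
can [ 517.3 -144.2   65. ]
knob [654.2 -68.5 175. ]
e [583.1 130.6 131. ]
f [527.9 146.4 131. ]
g [470.2 117.4 131. ]
```

View pics/crop1.png

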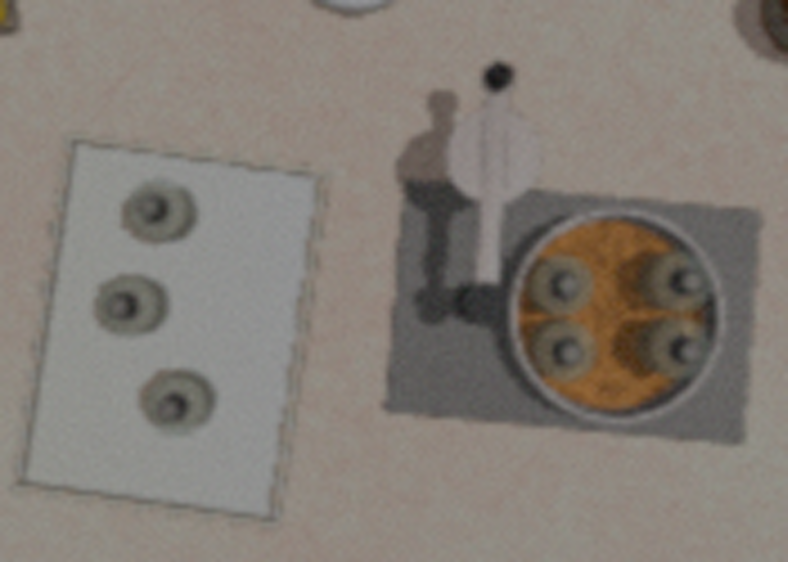

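The crop confirms three clear, grey-stemmed vials in the tray. The canister's vials stand as two touching pairs, so the centre and the ring places at carrier ±x are free. Carrier yaw is about -0.09 rad.

```bash
python3 -m creep '[{"spin":10.7,"tz":-0.03},{"spin":10.7,"tz":-0.03},{"tx":0.027,"ty":-0.055},{"tx":0.027,"ty":-0.055},{"tx":0.027,"ty":-0.055}]' | tail -3
python3 -m creep '[{"tx":0.027,"ty":-0.055},{"tx":0.027,"ty":-0.055},{"tx":0.027,"ty":-0.055},{"tx":0.027,"ty":-0.055},{"tx":0.027,"ty":-0.055}]' >/dev/null
python3 -m creep '[{"tx":0.027,"ty":-0.055},{"tx":0.027,"ty":-0.055},{"tx":0.027,"ty":-0.055},{"tx":0.027,"ty":-0.055},{}]'
python3 - <<'E'
from h import *
import pickle
o=get_obs();print(o['tool_pos'],o['tcp_rot'])
W=cap('wrist','w1.png');pickle.dump(W,open('w1.pkl','wb'));print(-np.array(W['R']).T@W['t'],W['R'],np.array(W['K']))
for p in [(583,131,131),(528,146,131),(470,117,131)]: print(proj(W,p))
E
```

```text
[ 147.46217091 -503.51008571  240.14715736] [-3.14027289e+00 -1.86786332e-04  2.84754534e-01]
[ 228.28230361 -480.78540628  384.63460848] [[ 0.28184803 -0.95945794 -0.00146893]
 [-0.91283997 -0.26862445  0.30751275]
 [-0.29544014 -0.08533097 -0.95154283]] [[308.44365595   0.         262.07298051]
 [  0.         308.44365595 193.08140377]
 [  0.           0.           1.        ]]
[-1517.57148835 -1877.31195967]
[-1342.16889872 -1421.82349476]
[-1047.86188936  -997.99960393]invalid input at $[0]: expected keys hand, tx, ty, tz, spin
invalid input at $[0]: expected keys hand, tx, ty, tz, spin
invalid input at $[0]: expected keys hand, tx, ty, tz, spin
```

View pics/w1.png

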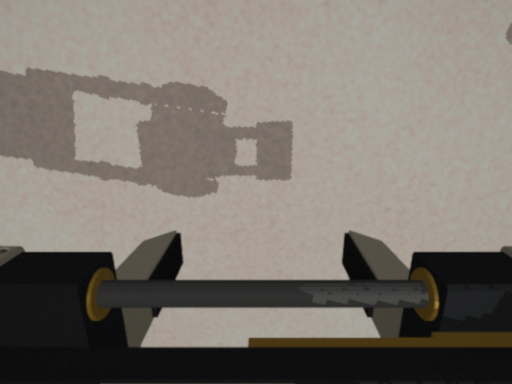

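The moves were refused because every key is required. The picture shows only bare table and the gripper's shadow. I'll repeat the move with full rows.

```bash
python3 -m creep '[{"hand":1,"tx":0,"ty":0,"tz":-0.03,"spin":10.7},{"hand":1,"tx":0,"ty":0,"tz":-0.03,"spin":10.7},{"hand":1,"tx":0.027,"ty":-0.055,"tz":0,"spin":0},{"hand":1,"tx":0.027,"ty":-0.055,"tz":0,"spin":0},{"hand":1,"tx":0.027,"ty":-0.055,"tz":0,"spin":0}]'
python3 -m creep '[{"hand":1,"tx":0.027,"ty":-0.055,"tz":0,"spin":0},{"hand":1,"tx":0.027,"ty":-0.055,"tz":0,"spin":0},{"hand":1,"tx":0.027,"ty":-0.055,"tz":0,"spin":0},{"hand":1,"tx":0.027,"ty":-0.055,"tz":0,"spin":0},{"hand":1,"tx":0.027,"ty":-0.055,"tz":0,"spin":0}]' >/dev/null
python3 -m creep '[{"hand":1,"tx":0.027,"ty":-0.055,"tz":0,"spin":0},{"hand":1,"tx":0.027,"ty":-0.055,"tz":0,"spin":0},{"hand":1,"tx":0.027,"ty":-0.055,"tz":0,"spin":0},{"hand":1,"tx":0.027,"ty":-0.055,"tz":0,"spin":0},{"hand":1,"tx":0,"ty":0,"tz":0,"spin":0}]'
python3 - <<'E'
from h import *
import pickle
o=get_obs();print(o['tool_pos'],o['tcp_rot'])
W=cap('wrist','w2.png');pickle.dump(W,open('w2.pkl','wb'))
for p in [(583,131,131),(528,146,131),(470,117,131),(517,-144,143)]: print(proj(W,p))
E
```

```text
time: 0.78
tool_pos: [243.4, -345.0, 300.5]
tcp_rot: [-3.141, -0.0, -0.09]
contact_force: [1.3, 0.1, 0.6]
grip_width: 91.6
finger_force: 0.0
time: 2.02
tool_pos: [529.5, 128.2, 299.2]
tcp_rot: [-3.141, 0.002, -0.084]
contact_force: [-0.5, -0.7, -0.7]
grip_width: 91.7
finger_force: 0.0
[529.53281315 128.23395464 299.24040014] [-3.14120380e+00  1.73412758e-03 -8.38922420e-02]
[254.2489648  125.92754332]
[244.7875407  180.21057875]
[276.10381468 228.44595382]
[533.53482685 170.88496187]
```

View pics/w2.png

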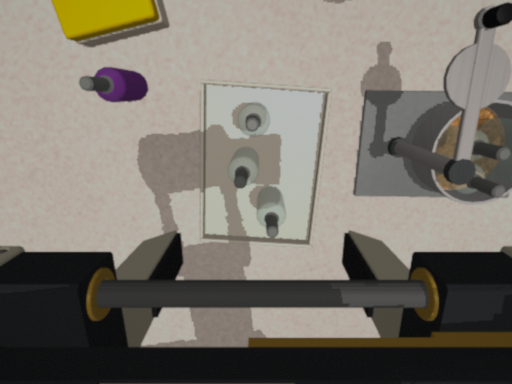

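The wrist view shows stem tops at about (252,122), (240,180) and (271,230). These match the projections of my top-view estimates. The purple vial at (95,83) is outside the tray.

```bash
python3 - <<'E'
from h import *
import pickle
W=pickle.load(open('w2.pkl','rb'));T,S=pickle.load(open('c1.pkl','rb'))
g=cv2.cvtColor(W['color'],cv2.COLOR_RGB2GRAY)
for n,(u,v) in dict(e=(252,122),f=(240,180),g=(271,230)).items():
    w=g[v-22:v+14,u-18:u+18].copy(); m=(w<w.min()+35).astype(np.uint8)
    k,l,s,c=cv2.connectedComponentsWithStats(m); 
    i=1+s[1:,4].argmax(); print(n,s[i]+[u-18,v-22,0,0,0],'wrist',ray(W,u,v,131)[:2].round(1))
cc=lambda p:((p[0]+.5)/4.5-.5+175,(p[1]+.5)/4.5-.5+150)
for n,p in dict(e=(154,208),f=(123,306),g=(174,405)).items(): print(n,'top',ray(T,*cc(p),131)[:2].round(1))
print('can',ray(T,*cc((616,316)),65)[:2].round(1))
for p in [(565,285),(567,350),(686,283),(684,349)]: print('stem',ray(T,*cc(p),143)[:2].round(1))
print('knob',ray(T,*cc((498,75)),175)[:2].round(1))
E
```

```text
e [246 114  14  12  74] wrist [587.  132.9]
f [234 167  15  21 226] wrist [528.6 151. ]
g [265 214  13  15 144] wrist [468.6 122.8]
e top [583.5 131. ]
f top [526.3 149.1]
g top [468.6 119.3]
can [ 517.7 -145.6]
stem [ 537.  -108.3]
stem [ 499.6 -108.9]
stem [ 537.7 -178.1]
stem [ 499.8 -176.3]
knob [656.  -69.3]
```

```bash
python3 -m creep '[{"hand":0.6,"tx":-0.060,"ty":0.012,"tz":0,"spin":0},{"hand":0.6,"tx":0,"ty":0,"tz":0.05,"spin":0},{"hand":0.6,"tx":0,"ty":0,"tz":0.05,"spin":0},{"hand":0.6,"tx":0,"ty":0,"tz":0.05,"spin":0},{"hand":0.6,"tx":0,"ty":0,"tz":0.034,"spin":0}]'
python3 -m creep '[{"hand":0.6,"tx":0,"ty":0,"tz":0,"spin":0},{"hand":0,"tx":0,"ty":0,"tz":0,"spin":0},{"hand":0,"tx":0,"ty":0,"tz":0,"spin":0},{"hand":0,"tx":0,"ty":0,"tz":0,"spin":0},{"hand":0,"tx":0,"ty":0,"tz":0,"spin":0}]'
```

```text
time: 2.7
tool_pos: [466.4, 116.7, 115.1]
tcp_rot: [3.141, 0.002, -0.09]
contact_force: [-0.5, -0.5, -0.3]
grip_width: 55.5
finger_force: 0.0
time: 3.32
tool_pos: [468.1, 118.3, 117.3]
tcp_rot: [-3.141, -0.001, -0.089]
contact_force: [0.1, 0.7, 0.3]
grip_width: 19.6
finger_force: 0.1
```

```bash
python3 -m creep '[{"hand":0,"tx":0,"ty":0,"tz":0,"spin":0},{"hand":0,"tx":0,"ty":0,"tz":0,"spin":0},{"hand":0,"tx":0,"ty":0,"tz":-0.01,"spin":0},{"hand":0,"tx":0,"ty":0,"tz":-0.03,"spin":0},{"hand":0,"tx":0,"ty":0,"tz":-0.05,"spin":0}]'
python3 -m creep '[{"hand":0,"tx":0,"ty":0,"tz":-0.05,"spin":0},{"hand":0,"tx":0,"ty":0,"tz":-0.05,"spin":0},{"hand":0,"tx":0,"ty":0,"tz":0,"spin":0},{"hand":0,"tx":0,"ty":0,"tz":0,"spin":0},{"hand":0,"tx":0,"ty":0,"tz":0,"spin":0}]'
python3 - <<'E'
from h import *
for _ in range(3):
    c=cams.capture('top'); o=get_obs(); print(o['tool_pos'].round(1),o['grip_width'])
E
```

```text
time: 3.95
tool_pos: [466.8, 118.1, 206.8]
tcp_rot: [3.141, 0.004, -0.089]
contact_force: [1.5, 0.5, -1.2]
grip_width: 12.8
finger_force: 29.9
time: 4.58
tool_pos: [467.2, 118.1, 305.2]
tcp_rot: [3.141, 0.003, -0.089]
contact_force: [1.0, 0.8, -1.6]
grip_width: 13.2
finger_force: 29.9
[467.3 118.1 305.3] 13.2200022358745
[467.4 118.2 305.5] 13.381426433083666
[467.6 118.2 305.7] 13.11372626949248
```

```bash
python3 -m creep '[{"hand":0,"tx":0.015,"ty":0.051,"tz":0,"spin":0},{"hand":0,"tx":0.015,"ty":0.051,"tz":0,"spin":0},{"hand":0,"tx":0.015,"ty":0.051,"tz":0,"spin":0},{"hand":0,"tx":0.015,"ty":0.051,"tz":0,"spin":0},{"hand":0,"tx":0.014,"ty":0.052,"tz":0,"spin":0}]'
python3 -m creep '[{"hand":0,"tx":0,"ty":0,"tz":0,"spin":-10},{"hand":0,"tx":0,"ty":0,"tz":0,"spin":-10},{"hand":0,"tx":0,"ty":0,"tz":0,"spin":-10},{"hand":0,"tx":0,"ty":0,"tz":0,"spin":-10},{"hand":0,"tx":0,"ty":0,"tz":0,"spin":-10}]' >/dev/null
python3 -m creep '[{"hand":0,"tx":0,"ty":0,"tz":0,"spin":-10},{"hand":0,"tx":0,"ty":0,"tz":0,"spin":-10},{"hand":0,"tx":0,"ty":0,"tz":0,"spin":-10},{"hand":0,"tx":0,"ty":0,"tz":0,"spin":-10},{"hand":0,"tx":0,"ty":0,"tz":0,"spin":0}]'
python3 - <<'E'
from h import *
import pickle
W=cap('wrist','w3.png');S=cap('scene');pickle.dump((W,S),open('w3.pkl','wb'))
o=get_obs();p=o['tool_pos'];print(p,o['tcp_rot'])
w=cv2.resize(W['color'][:,:,::-1],(400,300)); u,v=proj(S,p-[0,0,60]).astype(int)
s=S['color'][:,:,::-1][max(0,v-75):v+75,max(0,u-100):u+100]
print('crop',u,v); s=cv2.resize(s,(400,300),interpolation=cv2.INTER_CUBIC)
cv2.imwrite('pics/w3.png',np.hstack([w,s]))
E
```

```text
time: 5.35
tool_pos: [519.0, -145.0, 306.1]
tcp_rot: [-3.141, 0.001, -0.089]
contact_force: [0.8, 0.8, -0.3]
grip_width: 13.3
finger_force: 29.9
time: 6.6
tool_pos: [518.8, -143.3, 306.1]
tcp_rot: [-3.141, -0.0, 1.48]
contact_force: [-0.0, -0.1, -0.8]
grip_width: 13.1
finger_force: 29.9
[ 518.87693277 -143.29991494  306.32336533] [-3.14090788e+00 -1.86626705e-04  1.47847915e+00]
crop 182 190
```

View pics/w3.png

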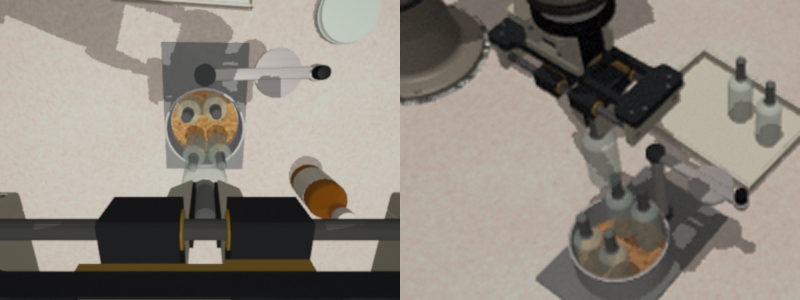

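The wrist view (half picture) shows the canister rim spanning columns 166-242 and rows 88-167. Stem tops are at about (187,117), (217,114), (193,160) and (220,159). The held vial hangs plumb above. I'll compute the centre from these.

```bash
python3 - <<'E'
from h import *
import pickle
W,S=pickle.load(open('w3.pkl','rb'));k=1.28
f=lambda u,v,z:ray(W,u*k,v*k,z)[:2].round(1)
print('can',f(204,127.5,65)); 
for p in [(187,117),(217,114),(193,160),(220,159)]: print(f(*p,143))
print('post',f(205,74,160),'knob',f(321,72,175))
for n,X in [('can',(518,-144,65)),('can+62y',(518,-78,65)),('can-',(518,-210,65))]: print(n,proj(W,X)/k)
# scene: rim ellipse in full frame, held vial axis
print('scene can', [ray(S,82+u/2,115+v/2,65)[:2].round(1) for u,v in [(219,247)]])
img=W['color'].copy()
for a in np.linspace(0,6.28,120):
    for r in (62,66):
        u,v=proj(W,(518+r*np.cos(a),-144+r*np.sin(a),65)).round().astype(int); img[v,u]=[0,255,0]
h=cv2.resize(img[95:240,180:340][:,:,::-1],None,fx=4,fy=4,interpolation=cv2.INTER_NEAREST)
cv2.imwrite('pics/w3c.png',h)
E
```

```text
can [ 517.7 -144.6]
[ 499.1 -112. ]
[ 537.7 -111.5]
[ 500.6 -171. ]
[ 537.2 -172.9]
post [526.7 -61.6] knob [652.5 -70.7]
can [204.1593365  127.14097114]
can+62y [200.31825916  85.39733059]
can- [207.6247593  164.80211428]
scene can [array([ 530.1, -159.6])]
```

View pics/w3c.png

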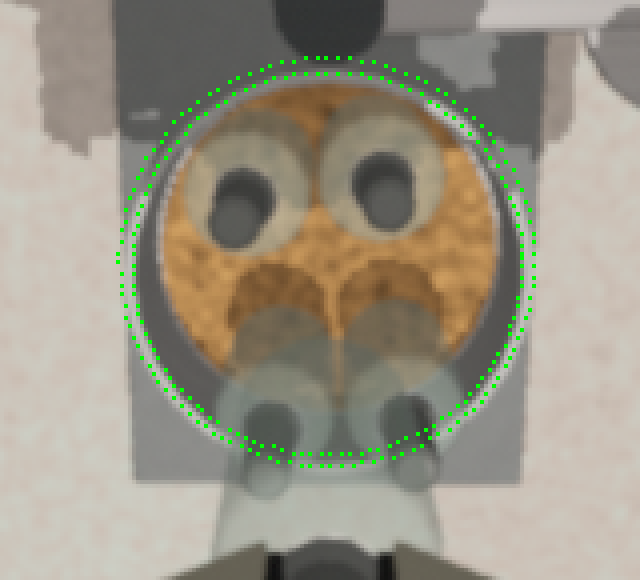

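The overlay is about 1.5 mm too far toward +y, so the centre is about (518,-145.5). I'll correct and lower.

```bash
python3 -m creep '[{"hand":0,"tx":-0.0035,"ty":-0.0005,"tz":0.03,"spin":0},{"hand":0,"tx":0,"ty":0,"tz":0.03,"spin":0},{"hand":0,"tx":0,"ty":0,"tz":0.02,"spin":0},{"hand":0,"tx":0,"ty":0,"tz":0.015,"spin":0},{"hand":0,"tx":0,"ty":0,"tz":0.015,"spin":0}]'
python3 -m creep '[{"hand":0,"tx":0,"ty":0,"tz":0.015,"spin":0},{"hand":0,"tx":0,"ty":0,"tz":0.015,"spin":0},{"hand":0,"tx":0,"ty":0,"tz":0.015,"spin":0},{"hand":0,"tx":0,"ty":0,"tz":0.012,"spin":0},{"hand":0,"tx":0,"ty":0,"tz":0.006,"spin":0}]'
```

```text
time: 7.32
tool_pos: [518.4, -146.9, 196.3]
tcp_rot: [3.141, 0.0, 1.481]
contact_force: [-0.5, -0.2, -0.4]
grip_width: 13.2
finger_force: 29.9
time: 7.95
tool_pos: [518.1, -146.6, 132.9]
tcp_rot: [-3.141, -0.0, 1.482]
contact_force: [0.4, 0.9, -0.2]
grip_width: 13.2
finger_force: 29.9
```

```bash
python3 -m creep '[{"hand":0,"tx":0,"ty":0,"tz":0.002,"spin":0},{"hand":0,"tx":0,"ty":0,"tz":0.001,"spin":0},{"hand":0,"tx":0,"ty":0,"tz":0,"spin":0}]'
python3 -m creep '[{"hand":0,"tx":0,"ty":0,"tz":0.001,"spin":0},{"hand":0,"tx":0,"ty":0,"tz":0,"spin":0}]'
python3 -m creep '[{"hand":0,"tx":0,"ty":0,"tz":0.001,"spin":0},{"hand":0,"tx":0,"ty":0,"tz":0,"spin":0}]'
```

```text
time: 8.32
tool_pos: [518.2, -146.9, 130.9]
tcp_rot: [3.141, 0.0, 1.482]
contact_force: [1.0, 0.1, -1.6]
grip_width: 12.8
finger_force: 29.9
time: 8.57
tool_pos: [518.2, -146.9, 129.8]
tcp_rot: [3.141, 0.0, 1.482]
contact_force: [-0.1, -0.1, 0.2]
grip_width: 13.0
finger_force: 29.9
time: 8.82
tool_pos: [518.2, -146.9, 128.8]
tcp_rot: [3.141, 0.0, 1.482]
contact_force: [0.0, 0.8, 0.9]
grip_width: 12.8
finger_force: 29.9
```

```bash
for i in 1; do python3 -m creep '[{"hand":0,"tx":0,"ty":0,"tz":0.001,"spin":0},{"hand":0,"tx":0,"ty":0,"tz":0,"spin":0}]' | grep -E "tool_pos|contact"; done
python3 -m creep '[{"hand":0,"tx":0,"ty":0,"tz":0.0005,"spin":0},{"hand":0,"tx":0,"ty":0,"tz":0,"spin":0}]'| grep -E "tool_pos|contact"
```

```text
tool_pos: [518.5, -147.0, 128.8]
contact_force: [-1.0, 0.4, 8.1]
tool_pos: [518.7, -147.1, 128.7]
contact_force: [-1.5, 1.3, 10.7]
```

```bash
python3 -m creep '[{"hand":0,"tx":0,"ty":0,"tz":-0.0005,"spin":0},{"hand":0.4,"tx":0,"ty":0,"tz":0,"spin":0},{"hand":0.4,"tx":0,"ty":0,"tz":0,"spin":0},{"hand":0.4,"tx":0,"ty":0,"tz":0,"spin":0},{"hand":0.4,"tx":0,"ty":0,"tz":0,"spin":0}]'
python3 -m creep '[{"hand":0.4,"tx":0,"ty":0,"tz":-0.03,"spin":0},{"hand":0.4,"tx":0,"ty":0,"tz":-0.05,"spin":0},{"hand":0.4,"tx":0,"ty":0,"tz":-0.05,"spin":0},{"hand":0.4,"tx":0,"ty":0,"tz":-0.05,"spin":0},{"hand":0.4,"tx":0,"ty":0,"tz":0,"spin":0}]'
python3 - <<'E'
from h import *
import pickle
W=cap('wrist');o=get_obs();print(o['tool_pos'],o['tcp_rot']);pickle.dump(W,open('w4.pkl','wb'))
img=W['color'].copy()
for a in np.linspace(0,6.28,120):
    for r in (62,66):
        u,v=proj(W,(518+r*np.cos(a),-145.5+r*np.sin(a),65)).round().astype(int)
        if 0<=v<384: img[v,u]=[0,255,0]
u,v=proj(W,(518,-145.5,100)).astype(int);print(u,v)
cv2.imwrite('pics/w4c.png',cv2.resize(img[max(0,v-75):v+75,u-90:u+90][:,:,::-1],None,fx=4,fy=4,interpolation=cv2.INTER_NEAREST))
E
```

```text
time: 9.95
tool_pos: [518.1, -146.8, 127.5]
tcp_rot: [-3.141, 0.0, 1.482]
contact_force: [0.2, -0.0, 0.2]
grip_width: 36.4
finger_force: 0.0
time: 10.58
tool_pos: [519.5, -147.4, 312.0]
tcp_rot: [3.133, 0.003, 1.482]
contact_force: [0.0, -0.3, -0.5]
grip_width: 37.0
finger_force: 0.0
[ 518.62251254 -146.99944056  309.27102579] [3.13803520e+00 1.30626968e-03 1.48211128e+00]
258 165
```

View pics/w4c.png

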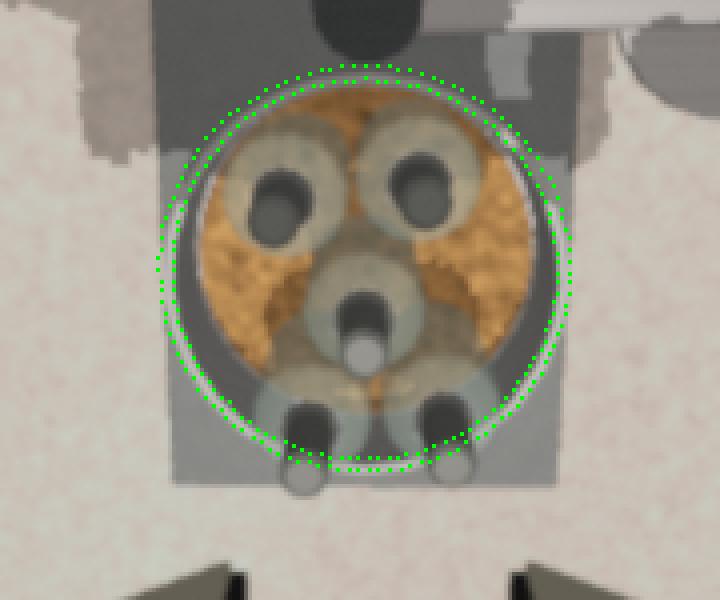

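All five stand; stem tops in this crop are at (275,228), (425,208), (363,355), (305,477) and (452,468).

```bash
python3 - <<'E'
from h import *
import pickle
W=pickle.load(open('w4.pkl','rb'))
P=np.array([ray(W,168+a/4,90+b/4,143)[:2] for a,b in [(275,228),(425,208),(363,355),(305,477),(452,468)]])
print(P.round(1)); C=P[2]
for s in(-1,1):
    q=np.array([518,-146])+s*42*np.array([.996,-.09]); print('slot',q.round(1),np.linalg.norm(P-q,axis=1).round(1))
print(get_obs()['joint_positions'].round(2))
E
```

```text
[[ 498.4 -114.6]
 [ 536.8 -112.9]
 [ 517.7 -150. ]
 [ 498.9 -182.8]
 [ 538.8 -183.8]]
slot [ 476.2 -142.2] [35.5 67.4 42.2 46.5 75.2]
slot [ 559.8 -149.8] [70.8 43.4 42.2 69.3 40. ]
[-0.42  0.32  1.36 -0.    1.45 -0.33]
```

```bash
python3 -m creep '[{"hand":0.6,"tx":0,"ty":0,"tz":0,"spin":10.6},{"hand":0.6,"tx":0,"ty":0,"tz":0,"spin":10.6},{"hand":0.6,"tx":0,"ty":0,"tz":0,"spin":10.6},{"hand":0.6,"tx":0,"ty":0,"tz":0,"spin":10.6},{"hand":0.6,"tx":0,"ty":0,"tz":0,"spin":10.6}]' >/dev/null
python3 -m creep '[{"hand":0.6,"tx":0,"ty":0,"tz":0,"spin":10.6},{"hand":0.6,"tx":0,"ty":0,"tz":0,"spin":10.6},{"hand":0.6,"tx":0,"ty":0,"tz":0,"spin":10.6}]' >/dev/null
python3 -m creep '[{"hand":0.6,"tx":0.002,"ty":-0.059,"tz":0,"spin":0},{"hand":0.6,"tx":0.002,"ty":-0.059,"tz":0,"spin":0},{"hand":0.6,"tx":0.002,"ty":-0.059,"tz":0,"spin":0},{"hand":0.6,"tx":0.002,"ty":-0.059,"tz":0,"spin":0},{"hand":0.6,"tx":0.002,"ty":-0.06,"tz":0,"spin":0}]' >/dev/null
python3 -m creep '[{"hand":0.6,"tx":0,"ty":0,"tz":0,"spin":0},{"hand":0.6,"tx":0,"ty":0,"tz":0,"spin":0}]'
python3 - <<'E'
from h import *
W=cap('wrist');o=get_obs();print(o['tool_pos'],o['tcp_rot'])
g=cv2.cvtColor(W['color'],cv2.COLOR_RGB2GRAY)
for X in [(527.5,149.5,131),(585,131.5,131)]:
    u,v=proj(W,X).round().astype(int);w=g[v-14:v+15,u-14:u+15]
    m=(w<w.min()+40).astype(np.uint8);k,l,s,c=cv2.connectedComponentsWithStats(m);i=1+s[1:,4].argmax()
    print(u,v,s[i]+[u-14,v-14,0,0,0])
cv2.imwrite('pics/w5.png',W['color'][:,:,::-1])
E
```

```text
time: 12.5
tool_pos: [527.1, 148.9, 306.3]
tcp_rot: [3.141, 0.002, 0.003]
contact_force: [0.5, -0.1, 0.3]
grip_width: 54.7
finger_force: 0.0
[527.28898072 148.19914975 306.65971315] [3.14071896e+00 1.88893902e-03 1.27362396e-03]
261 175 [252 161  15  21 222]
279 120 [268 111  13  13  71]
```

```bash
python3 -m creep '[{"hand":0.6,"tx":0,"ty":0,"tz":0.05,"spin":0},{"hand":0.6,"tx":0,"ty":0,"tz":0.05,"spin":0},{"hand":0.6,"tx":0,"ty":0,"tz":0.05,"spin":0},{"hand":0.6,"tx":0,"ty":0,"tz":0.04,"spin":0},{"hand":0.6,"tx":0,"ty":0,"tz":0,"spin":0}]'
python3 -m creep '[{"hand":0,"tx":0,"ty":0,"tz":0,"spin":0},{"hand":0,"tx":0,"ty":0,"tz":0,"spin":0},{"hand":0,"tx":0,"ty":0,"tz":0,"spin":0},{"hand":0,"tx":0,"ty":0,"tz":0,"spin":0},{"hand":0,"tx":0,"ty":0,"tz":0,"spin":0}]' >/dev/null
python3 -m creep '[{"hand":0,"tx":0,"ty":0,"tz":0,"spin":0},{"hand":0,"tx":0,"ty":0,"tz":0,"spin":0}]'
python3 -m creep '[{"hand":0,"tx":0,"ty":0,"tz":-0.01,"spin":0},{"hand":0,"tx":0,"ty":0,"tz":-0.04,"spin":0},{"hand":0,"tx":0,"ty":0,"tz":-0.05,"spin":0},{"hand":0,"tx":0,"ty":0,"tz":-0.05,"spin":0},{"hand":0,"tx":0,"ty":0,"tz":-0.04,"spin":0}]'
```

```text
time: 13.18
tool_pos: [525.6, 147.2, 115.0]
tcp_rot: [3.14, 0.007, -0.0]
contact_force: [0.3, -0.3, -0.1]
grip_width: 55.1
finger_force: 0.0
time: 14.05
tool_pos: [527.7, 149.3, 117.9]
tcp_rot: [-3.142, -0.001, 0.002]
contact_force: [-0.5, -0.6, 3.0]
grip_width: 12.8
finger_force: 30.0
time: 14.68
tool_pos: [527.4, 149.2, 310.2]
tcp_rot: [-3.142, -0.001, 0.002]
contact_force: [0.4, -0.7, -1.5]
grip_width: 13.1
finger_force: 30.0
```

```bash
python3 -m creep '[{"hand":0,"tx":-0.01,"ty":0.059,"tz":0,"spin":0},{"hand":0,"tx":-0.01,"ty":0.059,"tz":0,"spin":0},{"hand":0,"tx":-0.01,"ty":0.059,"tz":0,"spin":0},{"hand":0,"tx":-0.01,"ty":0.059,"tz":0,"spin":0},{"hand":0,"tx":-0.01,"ty":0.059,"tz":0,"spin":0}]' >/dev/null
python3 -m creep '[{"hand":0,"tx":0,"ty":0,"tz":0.03,"spin":0},{"hand":0,"tx":0,"ty":0,"tz":0.015,"spin":0},{"hand":0,"tx":0,"ty":0,"tz":0,"spin":0},{"hand":0,"tx":0,"ty":0,"tz":0,"spin":0},{"hand":0,"tx":0,"ty":0,"tz":0,"spin":0}]'
python3 - <<'E'
from h import *
import pickle
W=cap('wrist');S=cap('scene');o=get_obs();p=o['tool_pos'];print(p,o['tcp_rot'],o['contact_force'])
pickle.dump((W,S),open('w6.pkl','wb'))
img=S['color'].copy()
for z,r in ((p[2]-112,19),(p[2]-112+80,19)):   # predicted held vial rings
    for a in np.linspace(0,6.28,40):
        u,v=proj(S,(p[0]+r*np.cos(a),p[1]+r*np.sin(a),z)).round().astype(int); img[v,u]=[0,255,0]
for a in np.linspace(0,6.28,90):
    u,v=proj(S,(518+66*np.cos(a),-146+66*np.sin(a),65)).round().astype(int); img[v,u]=[255,0,0]
u,v=proj(S,(510,-146,130)).astype(int);print(u,v)
s=cv2.resize(img[v-70:v+70,u-60:u+60][:,:,::-1],None,fx=4,fy=4,interpolation=cv2.INTER_NEAREST)
u,v=proj(W,(510,-146,100)).astype(int);print(u,v)
w=W['color'][v-90:v+110,u-40:u+40] if 0 else W['color'][max(0,v-100):v+100,u-50:u+50]
w=cv2.resize(w[:,:,::-1],(310,560))
cv2.imwrite('pics/w6.png',np.hstack([s,w]))
E
```

```text
time: 15.92
tool_pos: [478.5, -145.8, 263.6]
tcp_rot: [3.141, -0.001, 0.003]
contact_force: [-0.2, -0.1, -0.9]
grip_width: 13.1
finger_force: 30.0
[ 478.36846285 -145.76632258  263.33576518] [ 3.14098342e+00 -1.00608730e-03  2.47161181e-03] [ 0.22517884  0.56428917 -0.74203068]
185 217
261 148
```

View pics/w6.png

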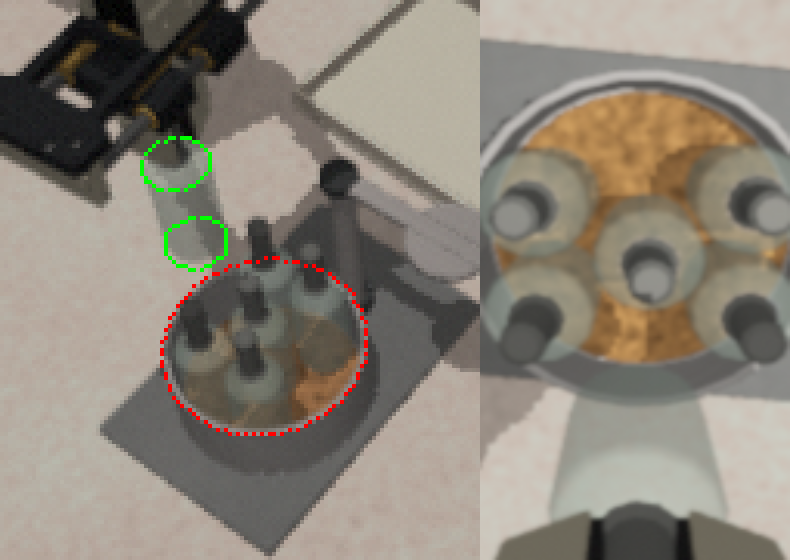

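The scene view shows that the held vial and the rim match the predicted rings. The wrist view shows the held vial centred between the two near stems, so I'll lower.

```bash
python3 -m creep '[{"hand":0,"tx":0,"ty":0,"tz":0.03,"spin":0},{"hand":0,"tx":0,"ty":0,"tz":0.02,"spin":0},{"hand":0,"tx":0,"ty":0,"tz":0.015,"spin":0},{"hand":0,"tx":0,"ty":0,"tz":0.01,"spin":0},{"hand":0,"tx":0,"ty":0,"tz":0,"spin":0}]' | grep -E "tool_pos|contact|moment"
python3 -m creep '[{"hand":0,"tx":0,"ty":0,"tz":0.01,"spin":0},{"hand":0,"tx":0,"ty":0,"tz":0.01,"spin":0},{"hand":0,"tx":0,"ty":0,"tz":0,"spin":0}]' | grep -E "tool_pos|contact"
python3 -m creep '[{"hand":0,"tx":0,"ty":0,"tz":0.01,"spin":0},{"hand":0,"tx":0,"ty":0,"tz":0.01,"spin":0},{"hand":0,"tx":0,"ty":0,"tz":0,"spin":0}]' | grep -E "tool_pos|contact"
```

```text
tool_pos: [478.0, -145.7, 187.4]
contact_force: [0.3, 0.2, -1.1]
tool_pos: [477.7, -145.6, 166.9]
contact_force: [0.3, 0.1, -1.9]
tool_pos: [477.7, -145.7, 146.7]
contact_force: [-1.4, -0.0, -1.7]
```

```bash
python3 -m creep '[{"hand":0,"tx":0,"ty":0,"tz":0.007,"spin":0},{"hand":0,"tx":0,"ty":0,"tz":0.006,"spin":0},{"hand":0,"tx":0,"ty":0,"tz":0,"spin":0}]' | grep -E "tool_pos|contact"
python3 -m creep '[{"hand":0,"tx":0,"ty":0,"tz":0.002,"spin":0},{"hand":0,"tx":0,"ty":0,"tz":0,"spin":0}]' | grep -E "tool_pos|contact"
python3 -m creep '[{"hand":0,"tx":0,"ty":0,"tz":0.001,"spin":0},{"hand":0,"tx":0,"ty":0,"tz":0,"spin":0}]' | grep -E "tool_pos|contact"
```

```text
tool_pos: [477.9, -145.8, 134.2]
contact_force: [0.4, 1.1, -1.4]
tool_pos: [478.1, -145.9, 132.7]
contact_force: [0.3, 0.3, -1.3]
tool_pos: [478.1, -145.9, 131.7]
contact_force: [-0.4, -0.5, -0.8]
```

```bash
python3 -m creep '[{"hand":0,"tx":0,"ty":0,"tz":0.001,"spin":0},{"hand":0,"tx":0,"ty":0,"tz":0,"spin":0}]' | grep -E "tool_pos|contact"
python3 -m creep '[{"hand":0,"tx":0,"ty":0,"tz":0.001,"spin":0},{"hand":0,"tx":0,"ty":0,"tz":0,"spin":0}]' | grep -E "tool_pos|contact"
```

```text
tool_pos: [478.1, -145.9, 130.7]
contact_force: [1.2, 0.1, -1.0]
tool_pos: [478.3, -145.9, 130.0]
contact_force: [0.2, 1.4, 0.9]
```

```bash
python3 -m creep '[{"hand":0,"tx":0,"ty":0,"tz":0.001,"spin":0},{"hand":0,"tx":0,"ty":0,"tz":0,"spin":0}]' | grep -E "tool_pos|contact"
```

```text
tool_pos: [478.8, -146.1, 129.9]
contact_force: [-1.0, 0.3, 8.8]
```

It stands. Release, lift and go over the last vial.

```bash
python3 -m creep '[{"hand":0.4,"tx":0,"ty":0,"tz":-0.0005,"spin":0},{"hand":0.4,"tx":0,"ty":0,"tz":0,"spin":0},{"hand":0.4,"tx":0,"ty":0,"tz":0,"spin":0},{"hand":0.4,"tx":0,"ty":0,"tz":0,"spin":0},{"hand":0.4,"tx":0,"ty":0,"tz":-0.01,"spin":0}]' | grep -E "contact|width"
python3 -m creep '[{"hand":0.4,"tx":0,"ty":0,"tz":-0.05,"spin":0},{"hand":0.4,"tx":0,"ty":0,"tz":-0.05,"spin":0},{"hand":0.4,"tx":0,"ty":0,"tz":-0.05,"spin":0},{"hand":0.6,"tx":0.02,"ty":-0.056,"tz":-0.015,"spin":0},{"hand":0.6,"tx":0.022,"ty":-0.056,"tz":0,"spin":0}]' >/dev/null
python3 -m creep '[{"hand":0.6,"tx":0.022,"ty":-0.056,"tz":0,"spin":0},{"hand":0.6,"tx":0.022,"ty":-0.056,"tz":0,"spin":0},{"hand":0.6,"tx":0.022,"ty":-0.055,"tz":0,"spin":0},{"hand":0.6,"tx":0,"ty":0,"tz":0,"spin":0},{"hand":0.6,"tx":0,"ty":0,"tz":0,"spin":0}]'
python3 - <<'E'
from h import *
import pickle
W=cap('wrist');T=cap('top');pickle.dump((W,T),open('w7.pkl','wb'))
o=get_obs();p=o['tool_pos'];print(p)
g=cv2.cvtColor(W['color'],cv2.COLOR_RGB2GRAY)
u,v=proj(W,(586,133,131)).round().astype(int);w=g[v-25:v+20,u-20:u+20]
for th in(25,40,55):
    m=(w<w.min()+th).astype(np.uint8);k,l,s,c=cv2.connectedComponentsWithStats(m);i=1+s[1:,4].argmax()
    print(u,v,s[i]+[u-20,v-25,0,0,0])
E
```

```text
contact_force: [-0.0, -0.2, 0.1]
grip_width: 36.8
time: 20.9
tool_pos: [585.3, 133.2, 304.4]
tcp_rot: [3.141, 0.0, 0.003]
contact_force: [-1.0, 0.1, -0.0]
grip_width: 55.1
finger_force: 0.0
[585.32641162 132.12780241 304.6549981 ]
261 176 [255 163  14  18 159]
261 176 [255 162  14  20 225]
261 176 [254 162  15  20 246]
```

```bash
python3 -m creep '[{"hand":0.6,"tx":0.001,"ty":0,"tz":0.05,"spin":0},{"hand":0.6,"tx":0,"ty":0,"tz":0.05,"spin":0},{"hand":0.6,"tx":0,"ty":0,"tz":0.05,"spin":0},{"hand":0.6,"tx":0,"ty":0,"tz":0.037,"spin":0},{"hand":0.6,"tx":0,"ty":0,"tz":0,"spin":0}]' | grep -E "tool_pos|contact"
python3 -m creep '[{"hand":0,"tx":0,"ty":0,"tz":0,"spin":0},{"hand":0,"tx":0,"ty":0,"tz":0,"spin":0},{"hand":0,"tx":0,"ty":0,"tz":0,"spin":0},{"hand":0,"tx":0,"ty":0,"tz":0,"spin":0},{"hand":0,"tx":0,"ty":0,"tz":0,"spin":0}]' >/dev/null
python3 -m creep '[{"hand":0,"tx":0,"ty":0,"tz":0,"spin":0},{"hand":0,"tx":0,"ty":0,"tz":0,"spin":0}]'
python3 -m creep '[{"hand":0,"tx":0,"ty":0,"tz":-0.01,"spin":0},{"hand":0,"tx":0,"ty":0,"tz":-0.04,"spin":0},{"hand":0,"tx":0,"ty":0,"tz":-0.05,"spin":0},{"hand":0,"tx":0,"ty":0,"tz":-0.05,"spin":0},{"hand":0,"tx":0,"ty":0,"tz":-0.04,"spin":0}]'
```

```text
tool_pos: [584.7, 131.8, 115.0]
contact_force: [0.4, -0.2, -0.6]
time: 22.5
tool_pos: [586.8, 133.5, 117.6]
tcp_rot: [-3.141, -0.001, 0.002]
contact_force: [0.8, 0.9, 2.6]
grip_width: 13.1
finger_force: 30.0
time: 23.12
tool_pos: [586.4, 133.2, 309.7]
tcp_rot: [3.141, -0.002, 0.002]
contact_force: [0.1, 0.2, -2.1]
grip_width: 13.6
finger_force: 30.0
```

```bash
python3 -m creep '[{"hand":0,"tx":-0.0055,"ty":0.056,"tz":0,"spin":0},{"hand":0,"tx":-0.0055,"ty":0.056,"tz":0,"spin":0},{"hand":0,"tx":-0.0055,"ty":0.056,"tz":0,"spin":0},{"hand":0,"tx":-0.0055,"ty":0.056,"tz":0,"spin":0},{"hand":0,"tx":-0.0055,"ty":0.055,"tz":0,"spin":0}]' >/dev/null
python3 -m creep '[{"hand":0,"tx":0,"ty":0,"tz":0.03,"spin":0},{"hand":0,"tx":0,"ty":0,"tz":0.015,"spin":0},{"hand":0,"tx":0,"ty":0,"tz":0,"spin":0},{"hand":0,"tx":0,"ty":0,"tz":0,"spin":0},{"hand":0,"tx":0,"ty":0,"tz":0,"spin":0}]'
python3 - <<'E'
from h import *
import pickle
W,T=pickle.load(open('w7.pkl','rb'))
g=cv2.cvtColor(T['color'],cv2.COLOR_RGB2GRAY).astype(np.float32); G=cv2.GaussianBlur(g,(0,0),1.2)
Z=cv2.resize(g,None,fx=4,fy=4,interpolation=cv2.INTER_CUBIC)
for X in [(477,-146),(498.5,-112),(537,-110.5),(518,-147),(499,-180.5),(539,-181.5)]:
    u,v=proj(T,(*X,140)).round().astype(int); w=G[v-4:v+5,u-4:u+5]; wt=np.clip(np.percentile(w,30)-w,0,None); yy,xx=np.mgrid[-4:5,-4:5]
    print(X,ray(T,u+(wt*xx).sum()/wt.sum(),v+(wt*yy).sum()/wt.sum(),138)[:2].round(1))
E
```

```text
time: 24.38
tool_pos: [560.1, -145.3, 263.3]
tcp_rot: [3.141, -0.002, 0.003]
contact_force: [0.4, 0.4, -1.8]
grip_width: 13.3
finger_force: 30.0
(477, -146) [ 479. -139.]
(498.5, -112) [ 498.3 -105.3]
(537, -110.5) [ 535.7 -103.9]
(518, -147) [ 517.9 -140.7]
(499, -180.5) [ 499.8 -173.5]
(539, -181.5) [ 538.1 -174. ]
```

```bash
python3 -m creep '[{"hand":0,"tx":-0.0005,"ty":0,"tz":0.03,"spin":0},{"hand":0,"tx":0,"ty":0,"tz":0.02,"spin":0},{"hand":0,"tx":0,"ty":0,"tz":0.015,"spin":0},{"hand":0,"tx":0,"ty":0,"tz":0.01,"spin":0},{"hand":0,"tx":0,"ty":0,"tz":0,"spin":0}]' | grep -E "tool_pos|contact|moment"
python3 -m creep '[{"hand":0,"tx":0,"ty":0,"tz":0.01,"spin":0},{"hand":0,"tx":0,"ty":0,"tz":0.01,"spin":0},{"hand":0,"tx":0,"ty":0,"tz":0,"spin":0}]' | grep -E "tool_pos|contact"
python3 -m creep '[{"hand":0,"tx":0,"ty":0,"tz":0.01,"spin":0},{"hand":0,"tx":0,"ty":0,"tz":0.01,"spin":0},{"hand":0,"tx":0,"ty":0,"tz":0,"spin":0}]' | grep -E "tool_pos|contact"
```

```text
tool_pos: [559.0, -145.6, 186.9]
contact_force: [0.2, -0.0, -1.1]
tool_pos: [558.6, -145.5, 166.2]
contact_force: [-0.1, -0.7, -0.5]
tool_pos: [558.5, -145.5, 146.0]
contact_force: [0.5, -0.9, -1.6]
```

```bash
python3 -m creep '[{"hand":0,"tx":0,"ty":0,"tz":0.007,"spin":0},{"hand":0,"tx":0,"ty":0,"tz":0.006,"spin":0},{"hand":0,"tx":0,"ty":0,"tz":0,"spin":0}]' | grep -E "tool_pos|contact"
python3 -m creep '[{"hand":0,"tx":0,"ty":0,"tz":0.002,"spin":0},{"hand":0,"tx":0,"ty":0,"tz":0,"spin":0}]' | grep -E "tool_pos|contact"
python3 -m creep '[{"hand":0,"tx":0,"ty":0,"tz":0.001,"spin":0},{"hand":0,"tx":0,"ty":0,"tz":0,"spin":0}]' | grep -E "tool_pos|contact"
python3 -m creep '[{"hand":0,"tx":0,"ty":0,"tz":0.001,"spin":0},{"hand":0,"tx":0,"ty":0,"tz":0,"spin":0}]' | grep -E "tool_pos|contact"
```

```text
tool_pos: [558.8, -145.6, 133.6]
contact_force: [-0.8, 0.0, -1.9]
tool_pos: [559.1, -145.7, 132.2]
contact_force: [0.8, 0.1, -1.1]
tool_pos: [559.1, -145.7, 131.2]
contact_force: [-0.4, -0.3, -1.1]
tool_pos: [559.1, -145.7, 130.1]
contact_force: [-0.2, -0.6, -1.6]
```

```bash
python3 -m creep '[{"hand":0,"tx":0,"ty":0,"tz":0.001,"spin":0},{"hand":0,"tx":0,"ty":0,"tz":0,"spin":0}]' | grep -E "tool_pos|contact"
python3 -m creep '[{"hand":0,"tx":0,"ty":0,"tz":0.0005,"spin":0},{"hand":0,"tx":0,"ty":0,"tz":0,"spin":0}]' | grep -E "tool_pos|contact"
```

```text
tool_pos: [559.3, -145.8, 129.5]
contact_force: [-0.8, 0.7, 1.7]
tool_pos: [559.5, -145.8, 129.5]
contact_force: [-1.1, 0.5, 5.2]
```

```bash
python3 -m creep '[{"hand":0.4,"tx":0,"ty":0,"tz":-0.0005,"spin":0},{"hand":0.4,"tx":0,"ty":0,"tz":0,"spin":0},{"hand":0.4,"tx":0,"ty":0,"tz":0,"spin":0},{"hand":0.4,"tx":0,"ty":0,"tz":0,"spin":0},{"hand":0.4,"tx":0,"ty":0,"tz":-0.01,"spin":0}]' | grep -E "contact|width"
python3 -m creep '[{"hand":0.4,"tx":0,"ty":0,"tz":-0.05,"spin":0},{"hand":0.4,"tx":0,"ty":0,"tz":-0.06,"spin":0},{"hand":0.6,"tx":0.048,"ty":-0.038,"tz":0,"spin":0},{"hand":0.6,"tx":0.048,"ty":-0.038,"tz":0,"spin":4},{"hand":0.6,"tx":0,"ty":0,"tz":0,"spin":0}]'
python3 - <<'E'
from h import *
import pickle
W=cap('wrist');T=cap('top');S=cap('scene')
pickle.dump((W,T,S),open('w8.pkl','wb'))
o=get_obs();print(o['tool_pos'],o['tcp_rot'])
# knob: dark blob in wrist and scene near prediction
for n,c,h in(('W',W,22),('S',S,10),):
    g=cv2.cvtColor(c['color'],cv2.COLOR_RGB2GRAY)
    u,v=proj(c,(655.5,-70,170)).round().astype(int)
    if not(0<=u<512 and 0<=v<384): print(n,u,v,'out');continue
    w=g[v-h:v+h,u-h:u+h];m=(w<50).astype(np.uint8);k,l,s,ce=cv2.connectedComponentsWithStats(m)
    for i in range(1,k):
        if s[i,4]>8: print(n,(u,v),s[i][:5]+[u-h,v-h,0,0,0],ray(c,*(ce[i]+[u-h,v-h]),167).round(1))
E
```

```text
contact_force: [-0.3, 0.4, 0.6]
grip_width: 36.6
time: 28.62
tool_pos: [657.0, -66.3, 248.6]
tcp_rot: [-3.141, -0.0, -0.064]
contact_force: [-1.0, -0.2, -0.3]
grip_width: 54.5
finger_force: 0.0
[654.54291727 -69.76249637 249.39967632] [ 3.14117017e+00  3.98279236e-04 -6.74017175e-02]
W (np.int64(266), np.int64(209)) [258 196  20  24 386] [655.9 -71.4 167. ]
S (np.int64(252), np.int64(212)) [242 202   4   4  10] [623.3 -57.3 167. ]
S (np.int64(252), np.int64(212)) [249 209   7   9  47] [656.9 -70.6 167. ]
```

```bash
python3 -m creep '[{"hand":0.6,"tx":0.0015,"ty":0.001,"tz":0.03,"spin":0},{"hand":0.6,"tx":0,"ty":0,"tz":0.03,"spin":0},{"hand":0.6,"tx":0,"ty":0,"tz":0.014,"spin":0},{"hand":0.3,"tx":0,"ty":0,"tz":0,"spin":0},{"hand":0.3,"tx":0,"ty":0,"tz":0,"spin":0}]'
python3 -m creep '[{"hand":0.3,"tx":0,"ty":0,"tz":0,"spin":0},{"hand":0.3,"tx":0,"ty":0,"tz":0,"spin":0}]'
```

```text
time: 29.4
tool_pos: [656.9, -71.1, 176.8]
tcp_rot: [3.141, -0.002, -0.068]
contact_force: [-0.3, -1.1, 0.2]
grip_width: 39.8
finger_force: 0.0
time: 29.65
tool_pos: [656.7, -70.6, 176.0]
tcp_rot: [3.141, -0.001, -0.068]
contact_force: [-0.4, 0.1, -0.1]
grip_width: 28.1
finger_force: 0.0
```

```bash
python3 -m creep '[{"hand":0.28,"tx":-0.0005,"ty":0.0113,"tz":0,"spin":5},{"hand":0.28,"tx":-0.0005,"ty":0.0113,"tz":0,"spin":5},{"hand":0.28,"tx":-0.0005,"ty":0.0113,"tz":0,"spin":5},{"hand":0.28,"tx":-0.0005,"ty":0.0113,"tz":0,"spin":5},{"hand":0.28,"tx":-0.0005,"ty":0.0113,"tz":0,"spin":5}]'
python3 -m creep '[{"hand":0.28,"tx":-0.0005,"ty":0.0113,"tz":0,"spin":5},{"hand":0.28,"tx":-0.0005,"ty":0.0113,"tz":0,"spin":5},{"hand":0.28,"tx":-0.0005,"ty":0.0113,"tz":0,"spin":5},{"hand":0.28,"tx":-0.0005,"ty":0.0113,"tz":0,"spin":5},{"hand":0.28,"tx":0,"ty":0,"tz":0,"spin":0}]'
python3 - <<'E'
from h import *
S=cap('scene');p=get_obs()['tool_pos'];d=p[:2]-[526,-61.3];print(np.hypot(*d),np.arctan2(d[1],d[0]))
g=cv2.cvtColor(S['color'],cv2.COLOR_RGB2GRAY);print(S['color'][209:217,249:256].mean((0,1)))
E
```

```text
time: 30.28
tool_pos: [640.6, -124.7, 175.5]
tcp_rot: [-3.141, -0.001, -0.507]
contact_force: [0.2, 1.3, -0.1]
grip_width: 25.7
finger_force: 0.2
time: 30.9
tool_pos: [612.0, -160.0, 175.6]
tcp_rot: [-3.142, -0.0, -0.853]
contact_force: [-0.4, -0.2, 0.2]
grip_width: 25.9
finger_force: 0.0
130.80809776839286 -0.849648829166849
[32.98214286 33.48214286 34.67857143]
```

```bash
python3 -m creep '[{"hand":0.28,"tx":-0.0005,"ty":0.0113,"tz":0,"spin":5},{"hand":0.28,"tx":-0.0005,"ty":0.0113,"tz":0,"spin":5},{"hand":0.28,"tx":-0.0005,"ty":0.0113,"tz":0,"spin":5},{"hand":0.28,"tx":-0.0005,"ty":0.0113,"tz":0,"spin":5},{"hand":0.28,"tx":-0.0005,"ty":0.0113,"tz":0,"spin":5}]'
python3 -m creep '[{"hand":0.28,"tx":-0.0005,"ty":0.0113,"tz":0,"spin":5},{"hand":0.28,"tx":-0.0005,"ty":0.0113,"tz":0,"spin":5},{"hand":0.28,"tx":-0.0005,"ty":0.0113,"tz":0,"spin":5},{"hand":0.28,"tx":0,"ty":0,"tz":0,"spin":0}]'
python3 -m creep '[{"hand":0.28,"tx":0,"ty":0.003,"tz":0,"spin":1.3},{"hand":0.28,"tx":0,"ty":0,"tz":0,"spin":0}]'
```

```text
time: 31.58
tool_pos: [563.3, -186.1, 175.4]
tcp_rot: [-3.141, -0.001, -1.29]
contact_force: [1.4, 0.5, -0.6]
grip_width: 25.5
finger_force: 0.2
time: 32.08
tool_pos: [529.5, -191.1, 175.5]
tcp_rot: [-3.141, -0.0, -1.549]
contact_force: [0.7, 0.9, 0.1]
grip_width: 25.6
finger_force: 0.0
time: 32.33
tool_pos: [526.7, -191.3, 175.2]
tcp_rot: [-3.141, -0.0, -1.573]
contact_force: [0.2, 0.2, -0.1]
grip_width: 25.8
finger_force: 0.0
```

```bash
python3 -m creep '[{"hand":0.28,"tx":0,"ty":0.004,"tz":0,"spin":1.7},{"hand":0.28,"tx":0,"ty":0.004,"tz":0,"spin":1.7},{"hand":0.28,"tx":0,"ty":0,"tz":0,"spin":0}]'| grep -E "tool|contact|finger"
python3 -m creep '[{"hand":0.28,"tx":0,"ty":0.003,"tz":0,"spin":1},{"hand":0.28,"tx":0,"ty":0,"tz":0,"spin":0}]'| grep -E "tool|contact|finger"
python3 -m creep '[{"hand":0.28,"tx":0,"ty":0.002,"tz":0,"spin":0},{"hand":0.28,"tx":0,"ty":0,"tz":0,"spin":0}]'| grep -E "tool|contact|finger"
```

```text
tool_pos: [518.1, -191.3, 175.2]
contact_force: [-0.1, 0.0, -0.2]
finger_force: 0.0
tool_pos: [515.3, -191.1, 175.2]
contact_force: [-0.1, 0.3, -0.9]
finger_force: 0.0
tool_pos: [513.4, -190.9, 175.2]
contact_force: [0.1, 0.1, -0.1]
finger_force: 0.0
```

```bash
python3 -m creep '[{"hand":0.28,"tx":0,"ty":0.002,"tz":0,"spin":0},{"hand":0.28,"tx":0,"ty":0,"tz":0,"spin":0}]'| grep -E "tool|contact|finger"
python3 -m creep '[{"hand":0.28,"tx":0,"ty":0.002,"tz":0,"spin":0},{"hand":0.28,"tx":0,"ty":0,"tz":0,"spin":0}]'| grep -E "tool|contact|finger"
python3 -m creep '[{"hand":0.28,"tx":0,"ty":0.0015,"tz":0,"spin":0},{"hand":0.28,"tx":0,"ty":0,"tz":0,"spin":0}]'| grep -E "tool|contact|finger"
```

```text
tool_pos: [511.3, -190.8, 175.2]
contact_force: [0.1, -0.2, 0.3]
finger_force: 0.0
tool_pos: [509.3, -190.6, 175.2]
contact_force: [-0.1, 0.4, 1.0]
finger_force: 0.0
tool_pos: [508.4, -190.6, 175.3]
contact_force: [2.7, -0.3, -1.6]
finger_force: 1.4
```

```bash
python3 -m creep '[{"hand":0.28,"tx":0,"ty":0.0015,"tz":0,"spin":0},{"hand":0.28,"tx":0,"ty":0,"tz":0,"spin":0},{"hand":0.28,"tx":0,"ty":0,"tz":0,"spin":0}]'| grep -E "tool|contact|finger"
```

```text
tool_pos: [508.2, -190.6, 175.3]
contact_force: [8.6, -0.6, -5.1]
finger_force: 4.1
```

Against the stop: force is rising while the position holds. I'll open, lift clear and check.

```bash
python3 -m creep '[{"hand":0.28,"tx":0,"ty":-0.003,"tz":0,"spin":0},{"hand":0.5,"tx":0,"ty":0,"tz":0,"spin":0},{"hand":0.5,"tx":0,"ty":0,"tz":0,"spin":0},{"hand":0.5,"tx":0,"ty":0,"tz":-0.02,"spin":0},{"hand":0.5,"tx":0,"ty":0,"tz":-0.06,"spin":0}]'
python3 -m creep '[{"hand":0.5,"tx":0.03,"ty":0,"tz":-0.05,"spin":0},{"hand":0.5,"tx":0.06,"ty":0,"tz":0,"spin":0},{"hand":0.5,"tx":0.06,"ty":0,"tz":0,"spin":0},{"hand":0.5,"tx":0.06,"ty":0,"tz":0,"spin":0},{"hand":0.5,"tx":0.05,"ty":0,"tz":0,"spin":0}]'
python3 - <<'E'
from h import *
T=cap('top');S=cap('scene')
u,v=proj(T,(516,-130,140)).astype(int);a=cv2.resize(T['color'][v-45:v+45,u-45:u+45],(390,390),interpolation=cv2.INTER_CUBIC)
u,v=proj(S,(516,-130,100)).astype(int);b=cv2.resize(S['color'][v-55:v+55,u-55:u+55],(390,390),interpolation=cv2.INTER_CUBIC)
cv2.imwrite('pics/end.png',np.hstack([a,b])[:,:,::-1])
print(get_obs()['tool_pos'],get_obs()['time'])
for n,c in(('T',T),('S',S)):
    g=cv2.cvtColor(c['color'],cv2.COLOR_RGB2GRAY);u,v=proj(c,(514,-190.8,167)).round().astype(int);w=g[v-9:v+10,u-9:u+10]
    m=(w<w.min()+20).astype(np.uint8);k,l,s,ce=cv2.connectedComponentsWithStats(m);i=1+s[1:,4].argmax();print(n,s[i,4],ray(c,*(ce[i]+[u-9,v-9]),167).round(1))
E
```

```text
time: 34.95
tool_pos: [507.8, -189.9, 253.3]
tcp_rot: [3.134, 0.003, -1.651]
contact_force: [1.1, 0.1, 0.1]
grip_width: 45.7
finger_force: 0.0
time: 35.58
tool_pos: [487.8, -451.9, 305.0]
tcp_rot: [3.141, 0.0, -1.652]
contact_force: [0.2, -0.1, -0.0]
grip_width: 46.0
finger_force: 0.0
[ 486.5527589  -454.52519815  303.26817004] 35.675
T 15 [ 514.  -189.6  167. ]
S 37 [ 514.  -190.6  167. ]
```

View pics/end.png

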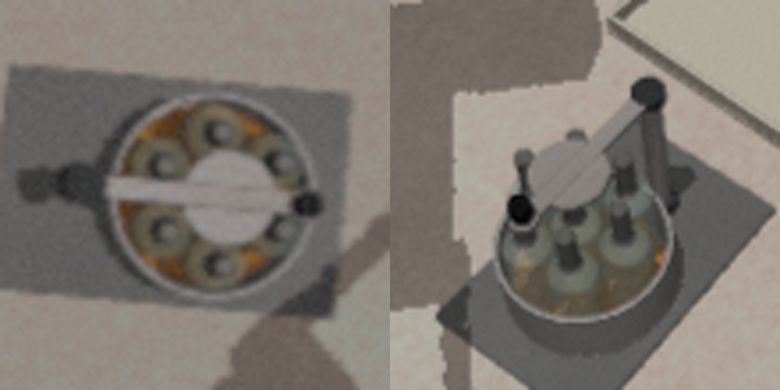

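The final picture shows six upright vials around one under the disc. The arm is along the carrier's -y, with the knob at (514,-190), its closed position. The gripper is clear of everything.

```bash
python3 -m creep '[{"hand":0.5,"tx":0,"ty":0,"tz":0,"spin":0},{"hand":0.5,"tx":0,"ty":0,"tz":0,"spin":0}]' | head -1; python3 -c "
from plant import close_job
print(close_job())"
```

```text
time: 35.92
the job is handed in; nothing more can be done
None
```

All seven vials stand in the canister, one in the middle and six around it. The keeper arm is closed against its stop and let go, and the job was handed in at 35.9 s of the 72 s allowed.

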